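Put the reagent bottles away in the spill tray

ROBOT

A 6-joint arm with a two-finger parallel gripper is mounted at the origin on a cart in front of the work surface, level with it; the furniture and walls round the work are solid. World frame = base frame: x ahead of the robot, y to its left, z up, the work surface at z = 0. Lengths are in m, angles in rad, forces in N, time in s.
With the tool pointing down it reaches from about 0.25 to 0.725 m from the base axis. Payload 4 kg.
Tool frame: the origin (TCP) lies midway between the tips of the shut fingers; the grasp point (between the pads) lies 19 mm behind it (tcp_to_grasp is the distance from the TCP to the grasp point, in m); z points along the fingers, y is the line along which they close (so a half turn about z gives the same grasp; the last joint's range is limited). The gripper opens to 85 mm and grips with 20 to 120 N. Pads are 22 mm wide; open, the fingers measure 114 mm over their backs; the gripper's body (76 mm by 85 mm) begins 54 mm behind the grasp point. The pads swing forward as they close: fully open they stand 13 mm farther back than shut.
Start: joints at [-1.115, 0.241, 0.005, 1.335, 0, 1.571], TCP at [0.22, -0.449, 0.208] pointing down, gripper open.
Joint ranges: [-2.72, 2.72], [-1.05, 1.87], [-1.09, 1.28], [-1.99, 2.15], [-1.42, 1.44], [-3.14, 3.14]. Speed limits (rad/s): [2.79, 2.79, 3.14, 3.14, 3.14, 3.14].

INTERFACE

Orientations are given as a unit quaternion [x, y, z, w].
In Python, from rig import * gives the robot as it stands.
- The arm moves only by the tool apply_moves, never from a script. Its arguments are lists of equal length, an entry for each row: "claw": the closure in counts, from 0 (fully open) to 255 (shut); "offset": the shift along the tool's x, y, z in mm, a list of three; "spin": the turn about the tool's z in rad. In form: {"claw": [claw, ...], "offset": [[dx, dy, dz], ...], "spin": [spin, ...]}. A call has 1 to 8 rows; each row is the pose to reach, as a shift and turn from the pose commanded when the call began, along the tool's axes at that moment; what a row does not reach only later rows make up. A row lasts 1/8 s, in which the tool goes at most 62.5 mm and 10.7 degrees, less where a joint would pass 70% of its speed; a pose out of reach is approached as far as the arm can. A call with a gripper value outside its range is refused whole. The fingers move at their own pace and stop on an object; "squeeze" is the grip in N (left out, the last holds). Time passes only in rows, so rows that repeat a pose let the fingers close. It gives the time, the measured TCP pose, the force, the opening and the grip force at its end, in the units of the state.
- read_state(): the state, without advancing time (a new reading comes with each control period).
- snapshot(name): name is "side" or "top"; returns a dict with "img" (420x560x3 uint8, red, green, blue), "camera_matrix" (3x3 intrinsics, pixels), "rvec" (rotation vector, rad) and "tvec" (3), from world to camera coordinates, as OpenCV has them. Camera axes: x right, y down, z forward; pixel columns grow to the right and rows downward; lengths in m; the calibration is good to about 2 mm. A picture is of the moment at which its call begins. There is no depth.
- sign_off(): hands the job in; it is judged then, once.
The state is a dict: "time_s": time; "q": joint angles; "joint_velocities": joint speeds; "effort": joint torques, N m; "position": TCP position; "ee_rot": TCP orientation; "force": force on the tool from outside, world axes, zero at the start; "wrist_torque": the same for the moment, N m; "gripper_width": finger opening in m; "grip_force": force on a finger pad.
Only numpy, scipy, OpenCV 4.12 (cv2) and the standard library are available. Lean on these libraries where they do the work, as an engineer would, in place of code of your own. Each camera call takes 0.05 s, during which the arm holds its last target. There are 200 camera calls.

TASK

Clear the worktop at the end of the session: put all four bottles away in the steel spill tray, each one upright and fully down in the cup made to its size (the widest bottle in the widest cup, and so on down to the slimmest). Do not knock a bottle over, and leave the two screw-lid jars standing where they are.

Things in the scene. Friction and masses are not known exactly. Their poses are not given: they have to be found in the camera images.
- bottle_teal: The widest and tallest bottle: teal with a white band and a white screw cap. Round, 59 mm in diameter, 145 mm high over all; the body with its rounded shoulder reaches to 125 mm, the cap (29 mm in diameter) from 125 to 145 mm; 0.23 to 0.43 kg. Origin: centre of its underside, z up its axis.
- bottle_white: White bottle with a blue screw cap, the second widest. Round, 53 mm in diameter, 128 mm high over all; body and shoulder to 108 mm, cap (26 mm in diameter) from 108 to 128 mm; about 0.2 kg. Origin: centre of its underside, z up its axis.
- bottle_brown: Amber-brown bottle with a white screw cap, the third widest. Round, 47 mm in diameter, 98 mm high over all; body and shoulder to 78 mm, cap (23 mm in diameter) from 78 to 98 mm; about 0.1 kg. Origin: centre of its underside, z up its axis.
- bottle_oiler: The slimmest bottle: small white oiler with a red, pointed nozzle. Round, 37 mm in diameter; the body reaches to about 62 mm (straight-sided to at least 45 mm), the nozzle above it (16 mm wide at its foot) to 92 mm; about 0.06 kg. Origin: centre of its underside, z up its axis.
- cup_d: The widest and tallest of the four white plastic cups fixed in the spill tray, for the teal bottle: bore 64 mm in diameter below a flared mouth of 74 mm, rim 54 mm above the cup's underside. Origin: centre of its underside, 5 mm above the worktop, z up; the floor on which the bottle stands is 4 mm above the origin. The wall is 4 mm thick, the flare is the top 9 mm.
- cup_c: The second widest cup, for the white bottle with the blue cap: bore 58 mm, mouth 68 mm in diameter, rim 44 mm above its underside. Origin, floor, wall and flare as for cup_d. The cups stand two by two, 104 mm apart, in a square steel tray of 236 mm whose rim is 21 mm above the worktop.
- cup_b: The third widest cup, for the brown bottle: bore 52 mm, mouth 62 mm in diameter, rim 34 mm above its underside. Origin, floor, wall and flare as for cup_d. Which cup stands at which corner of the tray changes.
- cup_a: The narrowest and lowest cup, for the oiler with the red nozzle: bore 42 mm, mouth 52 mm in diameter, rim 26 mm above its underside. Origin, floor, wall and flare as for cup_d.
- jar_red: Clear sample jar with a red screw lid, 50 mm in diameter and 52 mm high, standing among the bottles; it is not a bottle and stays. Origin: centre of its underside.
- jar_blue: Clear sample jar with a blue screw lid, 44 mm in diameter and 60 mm high, standing among the bottles; it is not a bottle and stays. Origin: centre of its underside.

How it is judged:
At the end, for the whole second after the job is handed in: Each bottle stands in its own cup: its axis within 8 mm of the cup's, its underside within 9 mm above the cup's underside (on the floor), tilted less than 0.12 rad, released and still (slower than 0.02 m/s); both jars stand upright within 30 mm of where they stood (horizontal distance between bottle_teal and cup_d below 0.008 m and z of bottle_teal in the frame of cup_d below 0.009 m and angle between each of bottle_teal, bottle_white, bottle_brown, bottle_oiler, jar_red, jar_blue's own z axis and vertical below 0.12 rad and linear speed of each of bottle_teal, bottle_white, bottle_brown, bottle_oiler below 0.02 m/s and horizontal distance between bottle_white and cup_c below 0.008 m and z of bottle_white in the frame of cup_c below 0.009 m and horizontal distance between bottle_brown and cup_b below 0.008 m and z of bottle_brown in the frame of cup_b below 0.009 m and horizontal distance between bottle_oiler and cup_a below 0.008 m and z of bottle_oiler in the frame of cup_a below 0.009 m and distance of each of jar_red, jar_blue from where it was at the start of the episode below 0.03 m); the robot touches nothing.
It fails at once if a bottle is knocked over (tilted more than 0.7 rad) (angle between any of bottle_teal, bottle_white, bottle_brown, bottle_oiler's own z axis and vertical above 0.7 rad).
It fails at once if a jar is knocked over, taken away or pushed more than 30 mm (distance of any of jar_red, jar_blue from where it was at the start of the episode above 0.03 m or angle between any of jar_red, jar_blue's own z axis and vertical above 0.7 rad).
It also fails if it takes over 109 s, if anything falls off the work surface, if the arm or the gripper's body presses on something with over 40 N, if the wrist force passes 120 N, or if a joint passes its speed limit or range.

## Working session

There is one attempt and no reset: what is moved stays moved. The work goes in short steps, Python scripts to look and compute and a tool call to move; the robot and the scene stay as the last step left them, time stands still between calls to the robot, and variables do not carry over. Pictures are saved under pics/ and viewed, at most 17 in all, crops included, and the job is handed in when it is done.

Besides the shell and the picture viewer there is one more tool, called after "Emit:" as name(argument=value, ...), one argument or row to a line, values as JSON. apply_moves: Moves the arm, as the interface text tells. Its arguments: {"type":"object","properties":{"claw":{"type":"array"},"offset":{"type":"array"},"spin":{"type":"array"},"squeeze":{"type":"number"}},"required":["claw","offset","spin"]}

```bash
mkdir -p pics; ls; python3 - <<'E'
from rig import *
import cv2
s=read_state();print({k:s[k] for k in('time_s','position','ee_rot','gripper_width','q')})
for n in('top','side'):
    d=snapshot(n);cv2.imwrite(f'pics/{n}0.png',d['img'][:,:,::-1])
    R=cv2.Rodrigues(d['rvec'])[0];print(n,-R.T@d['tvec'],R[2],d['camera_matrix'][0])
E
```

```text
pics
{'time_s': 0.0, 'position': array([ 0.21978899, -0.44834942,  0.20702325]), 'ee_rot': array([ 9.74145220e-01,  2.25920436e-01, -2.30901481e-04, -9.97338704e-04]), 'gripper_width': 0.08541680025586917, 'q': array([-1.11500537e+00,  2.41380920e-01,  3.70915869e-03,  1.33517200e+00,
        8.06204536e-07,  1.57081145e+00])}
top [0.41838728 0.00949013 1.40798866] [ 0.0687194  -0.0240384  -0.99734638] [478.79567448   0.         270.93717047]
side [0.21141842 0.90410976 0.46298892] [ 0.29414693 -0.86090484 -0.41511497] [459.04277193   0.         277.10431532]
```

View pics/top0.png

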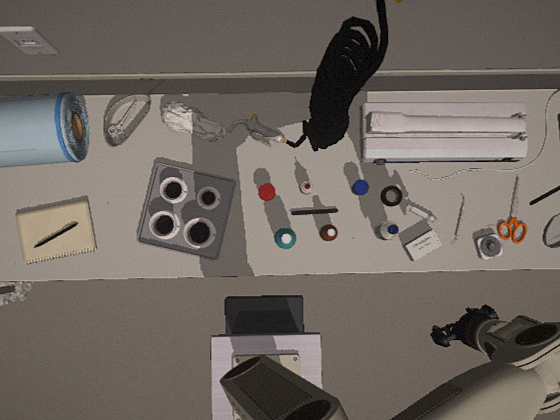

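View pics/side0.png

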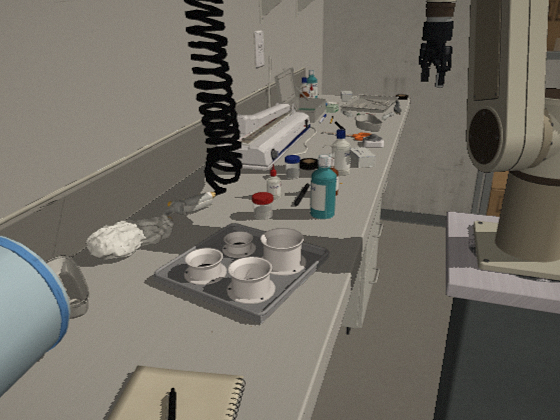

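The top view shows the teal cap at (286,238), brown (328,232), oiler (307,186), white bottle with blue cap (392,230), red jar (267,191), blue jar (361,187), and the cups at (173,189), (208,197), (165,223), (199,233). The side view shows a hose coil hanging behind the bottles.

```bash
python3 - <<'E'
import cv2
a=cv2.imread('pics/top0.png')
cv2.imwrite('pics/c1.png',cv2.resize(a[150:270,130:250],None,fx=5,fy=5,interpolation=cv2.INTER_CUBIC))
cv2.imwrite('pics/c2.png',cv2.resize(a[150:270,245:405],None,fx=5,fy=5,interpolation=cv2.INTER_CUBIC))
E
```

```text
(no output)
```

View pics/c1.png

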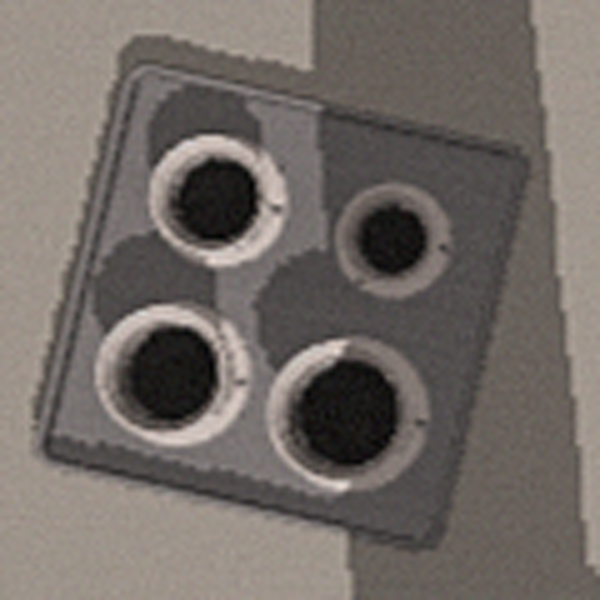

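View pics/c2.png

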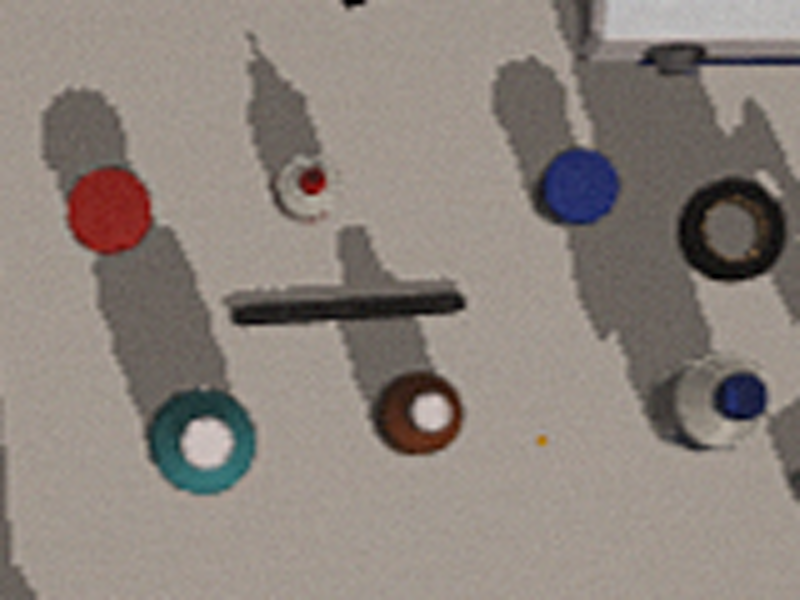

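Crop c1 shows cup d at bottom right, c at bottom left, b at top left and a at top right. In c2 the caps are at crop (208,442) teal, (431,411) brown, (742,396) white and (313,180) oiler tip. The jars are at (109,210) red and (580,186) blue.

```bash
cat > h.py <<'E'
import numpy as np, cv2
from rig import *
from scipy.spatial.transform import Rotation as Ro
def ray(d,u,v):
    R=cv2.Rodrigues(d['rvec'])[0]; n=cv2.undistortPoints(np.array([[[u,v]]],float),d['camera_matrix'],None)[0,0]
    return -R.T@np.ravel(d['tvec']), R.T@np.array([n[0],n[1],1])
def onz(d,u,v,z):
    o,r=ray(d,u,v); return o+r*(z-o[2])/r[2]
def proj(d,p): return cv2.projectPoints(np.array([p],float),d['rvec'],d['tvec'],d['camera_matrix'],None)[0].reshape(-1,2)
def tri(d1,a,d2,b):
    o,r=ray(d1,*a);p,s=ray(d2,*b);r=r/np.linalg.norm(r);s=s/np.linalg.norm(s)
    t=np.linalg.lstsq(np.c_[r,-s],p-o,rcond=None)[0];A=o+r*t[0];B=p+s*t[1]
    return (A+B)/2,np.linalg.norm(A-B)
E
python3 - <<'E'
from h import *
np.set_printoptions(precision=4,suppress=True)
T=snapshot('top');S=snapshot('side')
c=lambda x,y,x0:(x0+(x+.5)/5-.5,150+(y+.5)/5-.5)
for n,p,z in[('teal',(208,442),.145),('brown',(431,411),.098),('white',(742,396),.128),('oiler',(313,180),.090),('jr',(109,210),.052),('jb',(580,186),.06),('blackring',(732,230),.03)]:
    P=onz(T,*c(*p,245),z);print(n,P,'r',np.hypot(P[0],P[1]),'side px top',proj(S,P),'foot',proj(S,[P[0],P[1],0]))
C=np.array([onz(T,*c(*p,130),.021)[:2] for p in[(128,62),(527,152),(437,547),(42,460)]])
print('tray sides',np.linalg.norm(C-np.roll(C,1,0),axis=1),'ctr',C.mean(0))
for n,p,z,q in[('d',(347,412),.009,(348,413)),('c',(170,373),.009,(173,374)),('b',(217,200),.009,(219,200)),('a',(393,240),.009,(393,240))]:
    print(n,'dark@floor',onz(T,*c(*p,130),z),'outer@10mm',onz(T,*c(*q,130),{'d':.059,'c':.049,'b':.039,'a':.031}[n]))
m=C.mean(0);g=C-m
print('cups by tray (b,a,d,c)',m+g*104/236)
im=S['img'][130:330,140:400,::-1];cv2.imwrite('pics/s1.png',cv2.resize(im,None,fx=3,fy=3,interpolation=cv2.INTER_CUBIC))
E
```

```text
teal [ 0.4273 -0.0595  0.145 ] r 0.4314343548852219 side px top [[323.8632 154.2607]] foot [[322.5963 213.0404]]
brown [ 0.442  -0.1849  0.098 ] r 0.4790707263276398 side px top [[329.0336 156.8137]] foot [[328.082  192.7308]]
white [ 0.4459 -0.3483  0.128 ] r 0.5658432183373414 side px top [[340.5509 128.7426]] foot [[338.9828 171.7983]]
oiler [ 0.5715 -0.1243  0.09  ] r 0.5848567229827178 side px top [[272.7279 163.1663]] foot [[273.6211 196.3425]]
jr [ 0.561  -0.0113  0.052 ] r 0.5610777327880456 side px top [[261.7305 194.5781]] foot [[262.5136 214.896 ]]
jb [ 0.5687 -0.2794  0.06  ] r 0.633573449305557 side px top [[291.718  155.9783]] foot [[291.8941 176.0021]]
blackring [ 0.5446 -0.3737  0.03  ] r 0.660461897782171 side px top [[308.4922 156.6719]] foot [[308.4253 166.1438]]
tray sides [0.2354 0.2378 0.2344 0.2323] ctr [0.514  0.2207]
d dark@floor [0.4512 0.1866 0.009 ] outer@10mm [0.4494 0.1797 0.059 ]
c dark@floor [0.476  0.2889 0.009 ] outer@10mm [0.4738 0.2793 0.049 ]
b dark@floor [0.5766 0.261  0.009 ] outer@10mm [0.5732 0.2544 0.039 ]
a dark@floor [0.5511 0.1586 0.009 ] outer@10mm [0.5491 0.1563 0.031 ]
cups by tray (b,a,d,c) [[0.577  0.26  ]
 [0.5519 0.1582]
 [0.4515 0.1827]
 [0.4757 0.2821]]
```

View pics/s1.png

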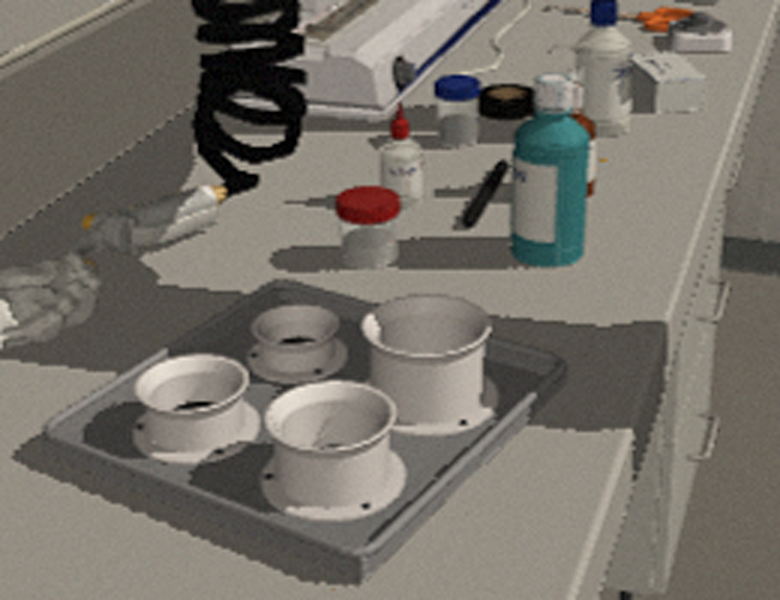

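Side view: the rims are at crop (426,325) d, (331,415) c, (192,380) b and (295,330) a. The bottle feet agree with the top view within 2 px, so I'm moving towards the oiler.

Emit:
apply_moves(
  claw=[0,0,0,0,0,0,0,0],
  offset=[
    [459,-137,0],
    [459,-137,0],
    [459,-137,0],
    [459,-137,0],
    [459,-137,0],
    [459,-137,0],
    [459,-137,0],
    [459,-137,0],
  ],
  spin=[0.456,0.456,0.456,0.456,0.456,0.456,0.456,0.456],
  squeeze=40,
)

```text
time_s: 1.2
position: [0.5732, -0.1221, 0.2077]
ee_rot: [1.0, 0.0, -0.0, 0.0]
force: [0.1, -1.1, -0.5]
gripper_width: 0.0851
grip_force: 0.0
```

```bash
cat >> h.py <<'E'
def st():
    s=read_state();R=Ro.from_quat(s['ee_rot']).as_matrix()
    print('t',round(s['time_s'],2),'p',np.round(s['position'],4),'xdir',np.round(R[:,0],3),'z',np.round(R[:,2],3),'F',np.round(s['force'],1),'w',round(s['gripper_width'],4),'grip',s['grip_force']); return s
E
python3 - <<'E'
from h import *
S=snapshot('side');T=snapshot('top');st()
for n,p,z in[('d',(426,325),.059),('c',(331,415),.049),('b',(192,380),.039),('a',(295,330),.031)]:
    print(n,onz(S,140+p[0]/3-.33,130+p[1]/3-.33,z).round(4))
print('hose end?',tri(T,(315,147),S,(225,190)),tri(T,(300,143),S,(217,194)))
cv2.imwrite('pics/t2.png',cv2.resize(T['img'][130:260,220:420,::-1],None,fx=4,fy=4))
E
```

```text
t 1.3 p [ 0.5752 -0.1195  0.2065] xdir [1.    0.007 0.   ] z [ 0.     0.002 -1.   ] F [-0.  -0.3 -0.4] w 0.0855 grip 0.0
d [0.4478 0.19   0.059 ]
c [0.4726 0.2892 0.049 ]
b [0.5748 0.2609 0.039 ]
a [0.5453 0.1709 0.031 ]
hose end? (array([ 0.71071297, -0.15681087, -0.01122334]), np.float64(0.02394589396844361)) (array([ 0.718513  , -0.11299265, -0.00596437]), np.float64(0.015383654327524452))
```

View pics/t2.png

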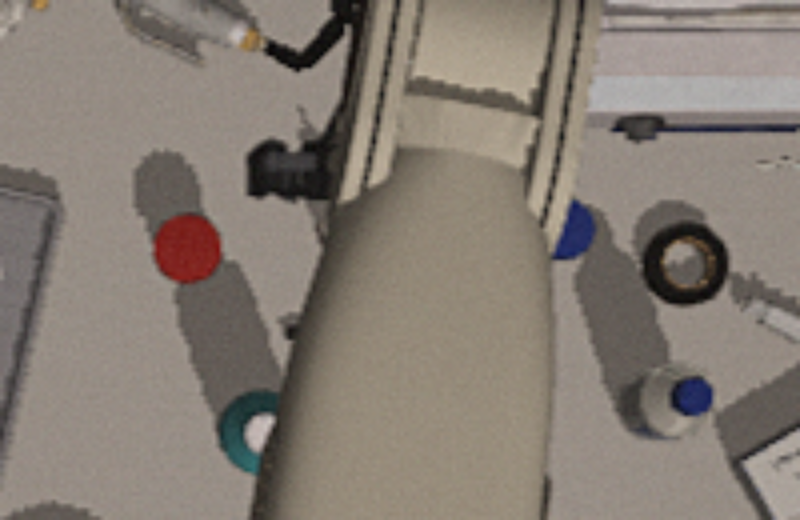

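The top view is now mostly hidden by the arm, with the red jar at crop (188,248) untouched. I'll descend partway and check.

Emit:
apply_moves(
  claw=[0,0,0,0],
  offset=[
    [0,0,40],
    [0,0,80],
    [0,0,80],
    [0,0,80],
  ],
  spin=[0,0,0,0],
)

```text
time_s: 1.8
position: [0.5724, -0.1245, 0.1293]
ee_rot: [1.0, -0.0, 0.001, 0.0]
force: [0.3, -0.5, 0.8]
gripper_width: 0.0853
grip_force: 0.0
```

```bash
python3 - <<'E'
from h import *
s=st();S=snapshot('side')
p=s['position'];print('TCP px',proj(S,p),'above-oiler px',proj(S,[.5715,-.1243,.09]))
cv2.imwrite('pics/s2.png',cv2.resize(S['img'][100:230,200:350,::-1],None,fx=4,fy=4,interpolation=cv2.INTER_CUBIC))
E
```

```text
t 1.8 p [ 0.5724 -0.1245  0.1293] xdir [ 1.    -0.001  0.001] z [ 0.001 -0.    -1.   ] F [ 0.3 -0.5  0.8] w 0.0853 grip 0.0
TCP px [[272.00301151 147.93689258]] above-oiler px [[272.73104713 163.1633965 ]]
```

View pics/s2.png

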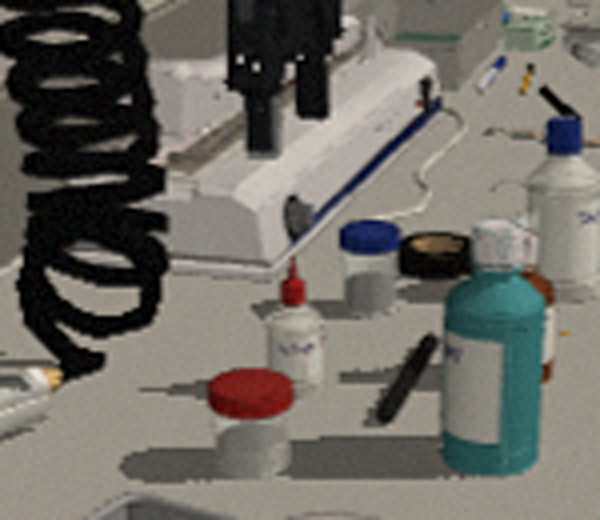

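Open fingertips are at crop (263,150) and (315,115), straddling the oiler's axis at x≈292. Now descending to grasp height.

Emit:
apply_moves(
  claw=[0,0,0,0,0],
  offset=[
    [0,0,40],
    [0,0,80],
    [0,0,104],
    [0,0,104],
    [0,0,104],
  ],
  spin=[0,0,0,0,0],
)

```text
time_s: 2.48
position: [0.5738, -0.1244, 0.0262]
ee_rot: [1.0, -0.0, 0.002, 0.0]
force: [0.5, -0.8, -0.0]
gripper_width: 0.0852
grip_force: 0.0
```

```bash
python3 - <<'E'
from h import *
s=st();S=snapshot('side')
for z in(.129,.142,.155):print(z,proj(S,[.5724,-.082,z]),proj(S,[.5724,-.167,z]))
cv2.imwrite('pics/s3.png',cv2.resize(S['img'][120:230,220:350,::-1],None,fx=4,fy=4,interpolation=cv2.INTER_CUBIC))
E
```

```text
t 2.48 p [ 0.5738 -0.1244  0.0262] xdir [ 1.    -0.     0.004] z [ 0.004 -0.001 -1.   ] F [ 0.5 -0.8 -0. ] w 0.0852 grip 0.0
0.129 [[266.2367939  153.18166832]] [[277.41365643 143.25154043]]
0.142 [[266.06432153 147.92142614]] [[277.30397664 138.27655474]]
0.155 [[265.8901303  142.60876028]] [[277.19327296 133.25512638]]
```

View pics/s3.png

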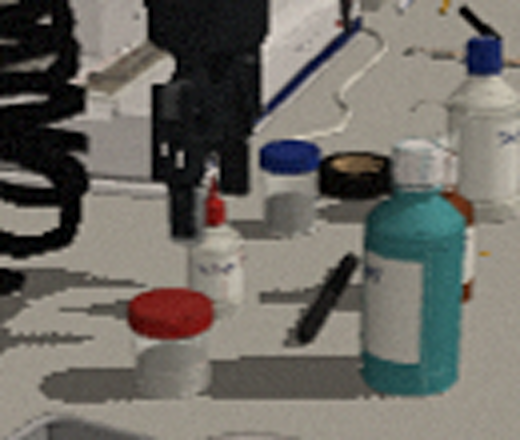

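In s3 the oiler nozzle is between the fingers, but the near fingertip at crop (183,237) looks higher than the reported TCP. I'll look closer with the brightness raised.

```bash
python3 - <<'E'
from h import *
S=snapshot('side');im=S['img'][110:210,235:310,::-1].astype(float)
im=(255*(im/255)**.4).astype(np.uint8);im=cv2.resize(im,None,fx=6,fy=6,interpolation=cv2.INTER_CUBIC)
for z in(.026,.045,.064,.099,.145):
  for y in(-.082,-.1244,-.167):
    u=(proj(S,[.5738,y,z])[0]-[235,110])*6+3;cv2.circle(im,tuple(int(a) for a in u),2,(0,0,255),-1)
cv2.imwrite('pics/s4.png',im)
E
```

```text
(no output)
```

View pics/s4.png

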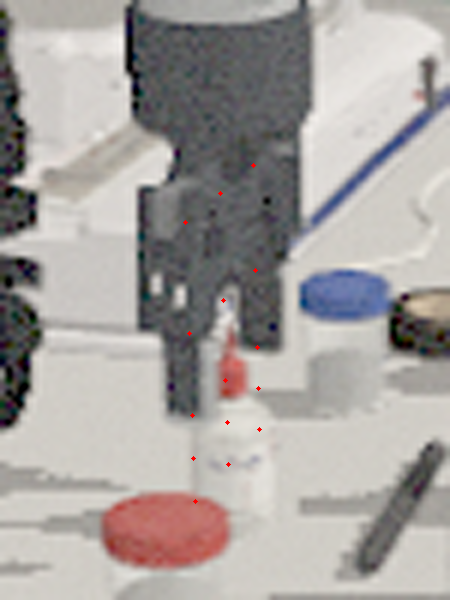

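The palm underside is at crop y≈285, about z .105, and the nozzle tip is just below it, so I can't go lower. I'll close gently and use the measured width to tell where the pads sit: 37 mm means they are on the straight body.

Emit:
apply_moves(
  claw=[255,255,255,255,255,255],
  offset=[
    [0,0,0],
    [0,0,0],
    [0,0,0],
    [0,0,0],
    [0,0,0],
    [0,0,0],
  ],
  spin=[0,0,0,0,0,0],
  squeeze=20,
)

```text
time_s: 3.32
position: [0.5728, -0.1247, 0.0249]
ee_rot: [1.0, -0.0, 0.001, 0.001]
force: [-1.1, -2.8, 5.1]
gripper_width: 0.0308
grip_force: 17.2
```

30.8 mm and an upward force mean the pads are on the shoulder. I'll open and go lower in small steps, watching the force.

Emit:
apply_moves(
  claw=[60,60,60,60,60,60],
  offset=[
    [0,0,0],
    [0,0,0],
    [0,0,2],
    [0,0,4],
    [0,0,6],
    [0,0,6],
  ],
  spin=[0,0,0,0,0,0],
)

```text
time_s: 4.08
position: [0.5717, -0.1238, 0.0176]
ee_rot: [1.0, -0.0, -0.0, -0.0]
force: [-0.2, -0.2, 0.8]
gripper_width: 0.0652
grip_force: 0.0
```

```bash
python3 - <<'E'
from h import *
st();S=snapshot('side');im=S['img'][110:210,235:310,::-1].astype(float)
im=(255*(im/255)**.4).astype(np.uint8);im=cv2.resize(im,None,fx=6,fy=6,interpolation=cv2.INTER_CUBIC)
cv2.imwrite('pics/s5.png',im)
E
```

```text
t 4.08 p [ 0.5717 -0.1238  0.0176] xdir [ 1.    -0.    -0.001] z [-0.001  0.    -1.   ] F [-0.2 -0.2  0.8] w 0.0652 grip 0.0
```

View pics/s5.png

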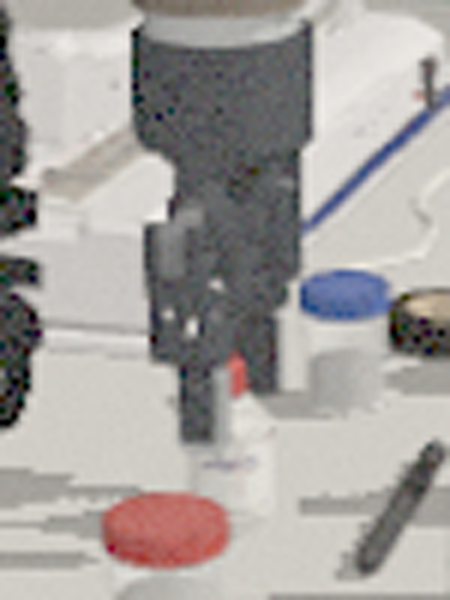

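Tips are now at crop y≈440, about z .05, with no contact force. I'll go another 14 mm down in small steps, then close.

Emit:
apply_moves(
  claw=[60,60,60,60,60],
  offset=[
    [0,0,3],
    [0,0,6],
    [0,0,9],
    [0,0,9],
    [0,0,9],
  ],
  spin=[0,0,0,0,0],
)

```text
time_s: 4.75
position: [0.572, -0.1239, 0.0089]
ee_rot: [1.0, -0.0, 0.0, 0.0]
force: [-0.4, -0.4, 0.3]
gripper_width: 0.0651
grip_force: 0.0
```

Emit:
apply_moves(
  claw=[60,60,255,255,255,255,255],
  offset=[
    [0,0,2],
    [0,0,4],
    [0,0,4],
    [0,0,4],
    [0,0,4],
    [0,0,4],
    [0,0,4],
  ],
  spin=[0,0,0,0,0,0,0],
  squeeze=25,
)

```text
time_s: 5.62
position: [0.5721, -0.1239, 0.005]
ee_rot: [1.0, -0.0, 0.0, 0.0]
force: [-0.5, -0.4, 0.5]
gripper_width: 0.0342
grip_force: 25.1
```

Emit:
apply_moves(
  claw=[255,255,255,255,255],
  offset=[
    [0,0,-10],
    [0,0,-50],
    [0,0,-100],
    [0,0,-100],
    [0,0,-100],
  ],
  spin=[0,0,0,0,0],
  squeeze=30,
)

```text
time_s: 6.25
position: [0.5717, -0.1239, 0.1051]
ee_rot: [1.0, -0.0, 0.0, 0.0]
force: [-0.6, 0.1, -0.5]
gripper_width: 0.0341
grip_force: 30.1
```

```bash
python3 - <<'E'
from h import *
s=st();S=snapshot('side');p=s['position']
for z in(.105,.125,.145):print(z,proj(S,[p[0],p[1],z]),proj(S,[p[0],p[1],z+.09]))
im=S['img'][70:200,230:310,::-1].astype(float)
im=(255*(im/255)**.5).astype(np.uint8);im=cv2.resize(im,None,fx=4,fy=4,interpolation=cv2.INTER_CUBIC)
cv2.imwrite('pics/s6.png',im)
E
```

```text
t 6.25 p [ 0.5717 -0.1239  0.1051] xdir [ 1. -0.  0.] z [ 0. -0. -1.] F [-0.6  0.1 -0.5] w 0.0341 grip 30.087896846816875
0.105 [[272.43686298 157.47029074]] [[271.46796511 121.65561054]]
0.125 [[272.22708288 149.71590562]] [[271.24366681 113.36456957]]
0.145 [[272.01420088 141.84686097]] [[271.0159378  104.94671484]]
```

View pics/s6.png

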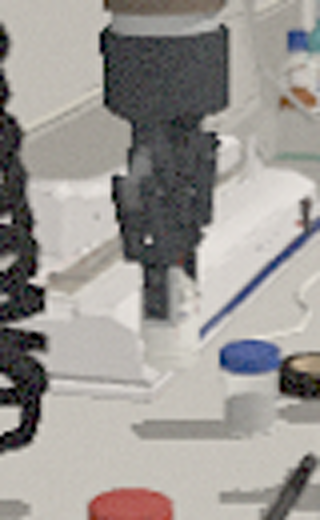

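Oiler held upright, base at crop (168,360) so z≈.10, in line with the TCP. Going to cup a.

Emit:
apply_moves(
  claw=[255,255,255,255,255,255,255,255],
  offset=[
    [-3,-40,0],
    [-6,-85,0],
    [-10,-135,0],
    [-14,-190,0],
    [-17,-240,0],
    [-20,-270,0],
    [-20,-282,0],
    [-20,-282,0],
  ],
  spin=[0,0,0,0,0,0,0,0],
)

```text
time_s: 7.3
position: [0.5602, 0.0693, 0.1048]
ee_rot: [0.999, 0.048, -0.002, -0.024]
force: [0.2, -0.1, -0.2]
gripper_width: 0.0343
grip_force: 30.2
```

Emit:
apply_moves(
  claw=[255,255,255,255,255,255,255],
  offset=[
    [0,0,20],
    [0,0,40],
    [0,0,55],
    [0,0,65],
    [0,0,72],
    [0,0,72],
    [0,0,72],
  ],
  spin=[0,0,0,0,0,0,0],
)

```text
time_s: 8.18
position: [0.5602, 0.0718, 0.0336]
ee_rot: [0.998, 0.05, -0.002, -0.025]
force: [0.2, 0.7, -0.1]
gripper_width: 0.0345
grip_force: 30.2
```

The transfer stopped short at y≈.07 and the tool is tilted. I'll lift and look at the joints.

Emit:
apply_moves(
  claw=[255,255,255,255],
  offset=[
    [0,0,-40],
    [0,0,-90],
    [0,0,-90],
    [0,0,-90],
  ],
  spin=[0,0,0,0],
)

```text
time_s: 8.68
position: [0.5604, 0.0672, 0.1233]
ee_rot: [0.998, 0.05, -0.002, -0.025]
force: [-0.2, -0.3, -1.5]
gripper_width: 0.0342
grip_force: 30.2
```

```bash
python3 - <<'E'
from h import *
s=st();print(s['q'],s['joint_velocities'],s['effort'],s['wrist_torque'])
E
```

```text
t 8.68 p [0.5604 0.0672 0.1233] xdir [ 0.995  0.099 -0.001] z [-0.006  0.05  -0.999] F [-0.2 -0.3 -1.5] w 0.0342 grip 30.162375998916104
[0.09031611 0.41645965 0.02866667 1.18480759 0.05027569 3.13257788] [ 0.00175318  0.02625201 -0.03248692 -0.00085373  0.00117711  0.00010377] [-3.80749453e-02 -4.60978603e+01  2.53795928e+01 -5.25028724e-02
  1.74428914e-01 -1.57129416e-04] [-0.08381442 -0.00992211  0.01944736]
```

Joint 6 is at its limit (3.13). I'll turn the tool back a quarter turn so that the tool's x axis lies along world y.

Emit:
apply_moves(
  claw=[255,255,255,255,255,255,255,255],
  offset=[
    [0,0,0],
    [0,0,0],
    [0,0,0],
    [0,0,0],
    [0,0,0],
    [0,0,0],
    [0,0,0],
    [0,0,0],
  ],
  spin=[-1.471,-1.471,-1.471,-1.471,-1.471,-1.471,-1.471,-1.471],
)

```text
time_s: 9.68
position: [0.5589, 0.0672, 0.121]
ee_rot: [0.705, 0.709, 0.014, -0.021]
force: [-0.5, -0.2, -1.0]
gripper_width: 0.0342
grip_force: 30.2
```

```bash
cat >> h.py <<'E'
def go(x,y,z):
    s=st();R=Ro.from_quat(s['ee_rot']).as_matrix()
    print('move mm',np.round(1000*R.T@(np.array([x,y,z])-s['position']),1),'yaw',round(float(np.arctan2(R[1,0],R[0,0])),3),'q6',s['q'][5])
E
python3 - <<'E'
from h import *
go(.5515,.158,.125)
E
```

```text
t 9.68 p [0.5589 0.0672 0.121 ] xdir [-0.005  0.999  0.049] z [-0.011  0.049 -0.999] F [-0.5 -0.2 -1. ] w 0.0342 grip 30.162125903880224
move mm [91.  -7.   0.6] yaw 1.575 q6 1.6561955259569126
```

Only a slight tilt remains (0.05 rad), small enough for this shallow cup; I'll remove it later with the gripper empty. Moving over cup a.

Emit:
apply_moves(
  claw=[255,255,255,255,255,255],
  offset=[
    [25,-2,0],
    [50,-4,0],
    [75,-6,0],
    [91,-7,0],
    [91,-7,0],
    [91,-7,0],
  ],
  spin=[0,0,0,0,0,0],
)

```text
time_s: 10.42
position: [0.5531, 0.1575, 0.127]
ee_rot: [0.707, 0.707, 0.014, -0.02]
force: [0.1, -0.0, -1.3]
gripper_width: 0.0347
grip_force: 30.2
```

```bash
python3 - <<'E'
from h import *
go(.5515,.158,.016)
S=snapshot('side')
print('expected underside px',proj(S,[.5515,.158,.12]),'rim centre px',proj(S,[.5515,.158,.031]))
im=S['img'][120:260,180:300,::-1].astype(float)
im=(255*(im/255)**.6).astype(np.uint8);cv2.imwrite('pics/s7.png',cv2.resize(im,None,fx=4,fy=4,interpolation=cv2.INTER_CUBIC))
E
```

```text
t 10.43 p [0.5531 0.1575 0.127 ] xdir [0.001 0.999 0.049] z [-0.008  0.049 -0.999] F [ 0.1 -0.  -1.3] w 0.0347 grip 30.167183111188933
move mm [ -4.9  -0.7 110.9] yaw 1.57 q6 1.8210339937820148
expected underside px [[234.97696776 195.47072396]] rim centre px [[237.62431046 236.30086012]]
```

View pics/s7.png

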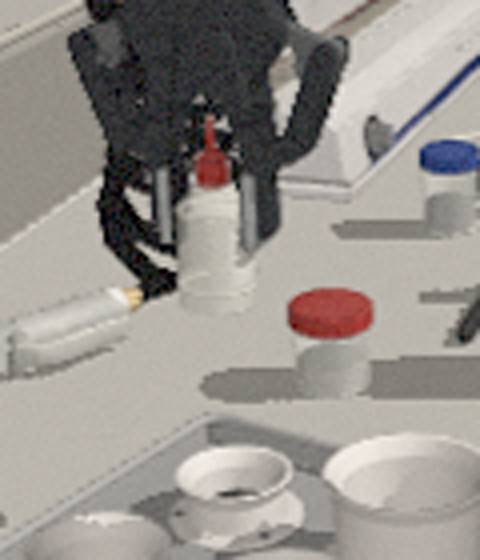

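The oiler base is at crop (217,300) and the cup a rim centre at (235,476), both close to prediction; I'll aim 2 mm further in +y.

Emit:
apply_moves(
  claw=[255,255,255,255,255,255,255,255],
  offset=[
    [0,-1,30],
    [-1,-1,60],
    [-2,-1,80],
    [-3,-1,90],
    [-3,-1,98],
    [-3,-1,104],
    [-3,-1,108],
    [-3,-1,108],
  ],
  spin=[0,0,0,0,0,0,0,0],
)

```text
time_s: 11.48
position: [0.5514, 0.1602, 0.0194]
ee_rot: [0.707, 0.707, 0.015, -0.02]
force: [-1.2, -0.8, -1.4]
gripper_width: 0.0341
grip_force: 30.2
```

Emit:
apply_moves(
  claw=[255,255,255,100,100,70,70,70],
  offset=[
    [0,0,2],
    [0,0,4],
    [0,0,4],
    [0,0,4],
    [0,0,4],
    [0,0,4],
    [0,0,4],
    [0,0,4],
  ],
  spin=[0,0,0,0,0,0,0,0],
)

```text
time_s: 12.48
position: [0.5516, 0.1608, 0.0156]
ee_rot: [0.707, 0.707, 0.015, -0.02]
force: [-0.8, 1.4, 0.6]
gripper_width: 0.0619
grip_force: 0.0
```

Emit:
apply_moves(
  claw=[60,60,60,60,60,60,0,0],
  offset=[
    [0,0,-15],
    [2,0,-40],
    [4,0,-80],
    [6,0,-130],
    [8,0,-190],
    [10,0,-220],
    [10,0,-220],
    [10,0,-220],
  ],
  spin=[0,0,0,0,0,0,0,0],
)

```text
time_s: 13.48
position: [0.5527, 0.1596, 0.2356]
ee_rot: [0.707, 0.707, 0.015, -0.02]
force: [0.5, 0.6, -0.6]
gripper_width: 0.0855
grip_force: 0.0
```

```bash
python3 - <<'E'
from h import *
s=st();print(s['q']);T=snapshot('top')
cv2.imwrite('pics/t8.png',cv2.resize(T['img'][150:270,130:250,::-1],None,fx=5,fy=5,interpolation=cv2.INTER_CUBIC))
S=snapshot('side');h=cv2.cvtColor(S['img'],cv2.COLOR_RGB2HSV)
m=((h[...,0]<8)|(h[...,0]>172))&(h[...,1]>150)&(h[...,2]>60);m[:, :200]=0
n,l,stt,c=cv2.connectedComponentsWithStats(m.astype(np.uint8))
print([(stt[i].tolist(),c[i].round(1)) for i in range(1,n) if stt[i,4]>8])
print('nozzle expected',proj(S,[.5515,.16,.101]),proj(S,[.5515,.16,.075]))
E
```

```text
t 13.47 p [0.5527 0.1596 0.2356] xdir [0.001 0.999 0.05 ] z [-0.008  0.05  -0.999] F [ 0.5  0.6 -0.6] w 0.0855 grip 0.0
[0.252617   0.38015776 0.2695634  1.45519726 0.05002807 1.82414678]
[([252, 192, 21, 13, 214], array([262.1, 197.8])), ([233, 208, 7, 15, 64], array([236., 217.]))]
nozzle expected [[235.15677378 204.87619063]] [[235.94514514 216.95590673]]
```

The oiler nozzle mask is at px (236,217), upright over cup a, and no move drew a contact force, so it is placed. Next, over the brown bottle.

Emit:
apply_moves(
  claw=[0,0,0,0,0,0,0,0],
  offset=[
    [-50,-16,-3],
    [-100,-32,-5],
    [-150,-48,-8],
    [-200,-65,-10],
    [-250,-80,-13],
    [-300,-96,-15],
    [-345,-111,-17],
    [-345,-111,-17],
  ],
  spin=[0,0,0,0,0,0,0,0],
)

```text
time_s: 14.58
position: [0.4403, -0.1879, 0.235]
ee_rot: [0.709, 0.705, 0.014, -0.021]
force: [1.1, 0.3, -0.6]
gripper_width: 0.0853
grip_force: 0.0
```

```bash
python3 - <<'E'
from h import *
go(.442,-.185,.12);go(.442,-.185,.015)
T=snapshot('top');g=T['img'].copy()
print(proj(T,[.5515,.16,.101]))
r=g[150:270,130:250,::-1];cv2.imwrite('pics/t9.png',cv2.resize(r,None,fx=5,fy=5,interpolation=cv2.INTER_CUBIC))
h=cv2.cvtColor(g,cv2.COLOR_RGB2HSV)
m=((h[...,0]<8)|(h[...,0]>172))&(h[...,1]>120)&(h[...,2]>60);m[:,:190]=0;m[:,250:]=0
n,l,stt,c=cv2.connectedComponentsWithStats(m.astype(np.uint8));print([(stt[i].tolist(),c[i].round(1),onz(T,*c[i],.09).round(4)) for i in range(1,n) if stt[i,4]>4])
E
```

```text
t 14.57 p [ 0.4403 -0.1879  0.235 ] xdir [0.006 0.999 0.051] z [-0.01   0.051 -0.999] F [ 1.1  0.3 -0.6] w 0.0853 grip 0.0
move mm [ -2.9   2.9 115. ] yaw 1.564 q6 1.144286428694028
t 14.57 p [ 0.4403 -0.1879  0.235 ] xdir [0.006 0.999 0.051] z [-0.01   0.051 -0.999] F [ 1.1  0.3 -0.6] w 0.0853 grip 0.0
move mm [ -8.2   4.  219.8] yaw 1.564 q6 1.144286428694028
[[204.05562976 194.36994818]]
[([205, 195, 3, 3, 5], array([206.2, 195.8]), array([0.5485, 0.1554, 0.09  ]))]
```

Emit:
apply_moves(
  claw=[0,0,0,0,0,0,0,0],
  offset=[
    [-1,2,55],
    [-3,2,110],
    [-4,2,150],
    [-6,2,180],
    [-7,2,200],
    [-8,2,212],
    [-8,2,219],
    [-8,2,221],
  ],
  spin=[0,0,0,0,0,0,0,0],
)

```text
time_s: 15.62
position: [0.4427, -0.1823, 0.0153]
ee_rot: [0.707, 0.707, 0.015, -0.02]
force: [0.2, 0.4, -0.0]
gripper_width: 0.0854
grip_force: 0.0
```

Emit:
apply_moves(
  claw=[255,255,255,255,255,255],
  offset=[
    [0,0,0],
    [0,0,0],
    [0,0,0],
    [0,0,0],
    [0,0,0],
    [0,0,0],
  ],
  spin=[0,0,0,0,0,0],
  squeeze=25,
)

```text
time_s: 16.38
position: [0.4428, -0.1829, 0.016]
ee_rot: [0.707, 0.707, 0.015, -0.02]
force: [-1.7, 0.6, 5.3]
gripper_width: 0.0447
grip_force: 25.4
```

The upward 5 N suggests the pads touch the shoulder; I'll regrip 6 mm lower.

Emit:
apply_moves(
  claw=[50,50,50,50,255,255,255,255],
  offset=[
    [0,0,0],
    [0,0,2],
    [0,0,4],
    [0,0,6],
    [0,0,6],
    [0,0,6],
    [0,0,6],
    [0,0,6],
  ],
  spin=[0,0,0,0,0,0,0,0],
)

```text
time_s: 17.38
position: [0.4423, -0.1823, 0.0092]
ee_rot: [0.707, 0.707, 0.015, -0.02]
force: [-0.5, -0.1, -0.2]
gripper_width: 0.0448
grip_force: 25.7
```

Emit:
apply_moves(
  claw=[255,255,255,255,255,255,255,255],
  offset=[
    [0,0,-10],
    [2,0,-40],
    [5,0,-90],
    [7,20,-140],
    [8,60,-165],
    [8,100,-165],
    [8,134,-165],
    [8,134,-165],
  ],
  spin=[0,0,0,0,0,0,0,0],
  squeeze=40,
)

```text
time_s: 18.38
position: [0.5792, -0.1823, 0.173]
ee_rot: [0.707, 0.707, 0.015, -0.02]
force: [-0.9, -0.1, -0.5]
gripper_width: 0.0446
grip_force: 41.3
```

Emit:
apply_moves(
  claw=[255,255,255,255,255,255,255,255],
  offset=[
    [30,0,2],
    [80,0,4],
    [135,0,7],
    [190,0,10],
    [245,0,13],
    [300,0,15],
    [355,0,18],
    [400,0,20],
  ],
  spin=[0,0,0,0,0,0,0,0],
)

```text
time_s: 19.38
position: [0.5765, 0.2193, 0.1739]
ee_rot: [0.707, 0.707, 0.015, -0.02]
force: [1.2, -0.2, -1.5]
gripper_width: 0.0442
grip_force: 41.3
```

```bash
python3 - <<'E'
from h import *
go(.5765,.2635,.12);go(.5765,.2635,.025)
E
```

```text
t 19.38 p [0.5765 0.2193 0.1739] xdir [0.    0.999 0.05 ] z [-0.008  0.05  -0.999] F [ 1.2 -0.2 -1.5] w 0.0442 grip 41.31951346993446
move mm [41.5  0.5 56.1] yaw 1.571 q6 1.9083580620634906
t 19.38 p [0.5765 0.2193 0.1739] xdir [0.    0.999 0.05 ] z [-0.008  0.05  -0.999] F [ 1.2 -0.2 -1.5] w 0.0442 grip 41.31951346993446
move mm [ 36.7   1.2 150.9] yaw 1.571 q6 1.9083580620634906
```

Emit:
apply_moves(
  claw=[255,255,255,255,255],
  offset=[
    [20,0,20],
    [38,0,50],
    [39,0,90],
    [39,0,95],
    [39,0,95],
  ],
  spin=[0,0,0,0,0],
)

```text
time_s: 20.0
position: [0.5769, 0.2605, 0.0805]
ee_rot: [0.708, 0.706, 0.014, -0.02]
force: [0.9, -0.5, -0.7]
gripper_width: 0.0448
grip_force: 41.3
```

```bash
python3 - <<'E'
from h import *
s=st();S=snapshot('side');zu=s['position'][2]-.0095
print('expect underside px',proj(S,[.5765,.2605,zu]),'rim px',proj(S,[.5765,.2605,.039]),zu)
im=S['img'][150:290,130:290,::-1].astype(float)
im=(255*(im/255)**.6).astype(np.uint8);cv2.imwrite('pics/s10.png',cv2.resize(im,None,fx=4,fy=4,interpolation=cv2.INTER_CUBIC))
E
```

```text
t 20.0 p [0.5769 0.2605 0.0805] xdir [0.002 0.999 0.049] z [-0.008  0.049 -0.999] F [ 0.9 -0.5 -0.7] w 0.0448 grip 41.32840574719012
expect underside px [[201.33497904 240.64001881]] rim px [[202.91726361 256.0910289 ]] 0.07102241284190895
```

View pics/s10.png

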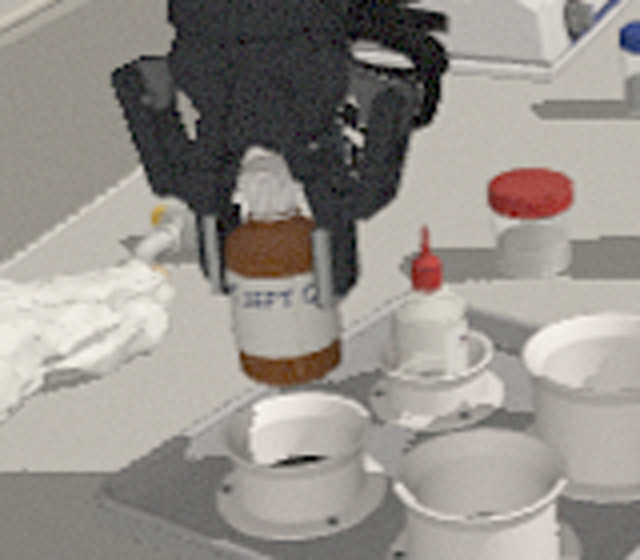

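The brown bottle hangs upright with its base at crop (290,360) over cup b's rim centre (299,429); cup a holds the oiler upright. Lowering with small corrections.

Emit:
apply_moves(
  claw=[255,255,255,255,255,255,255],
  offset=[
    [2,-1,8],
    [1,-1,22],
    [0,-1,32],
    [0,-1,40],
    [0,-1,48],
    [0,-1,54],
    [0,-1,54],
  ],
  spin=[0,0,0,0,0,0,0],
)

```text
time_s: 20.92
position: [0.5752, 0.2641, 0.0258]
ee_rot: [0.707, 0.707, 0.014, -0.02]
force: [-0.7, -0.9, -1.9]
gripper_width: 0.0442
grip_force: 41.3
```

Emit:
apply_moves(
  claw=[255,255,255,255,120,70,60,60],
  offset=[
    [0,0,3],
    [0,0,5],
    [0,0,6],
    [0,0,6],
    [0,0,6],
    [0,0,6],
    [0,0,6],
    [0,0,6],
  ],
  spin=[0,0,0,0,0,0,0,0],
)

```text
time_s: 21.92
position: [0.5758, 0.2646, 0.0207]
ee_rot: [0.707, 0.707, 0.015, -0.02]
force: [-0.3, 0.0, 0.5]
gripper_width: 0.0652
grip_force: 0.0
```

Emit:
apply_moves(
  claw=[50,50,50,30,0,0,0,0],
  offset=[
    [0,0,-15],
    [2,0,-45],
    [5,0,-100],
    [7,0,-150],
    [10,0,-200],
    [10,0,-220],
    [10,0,-220],
    [10,0,-220],
  ],
  spin=[0,0,0,0,0,0,0,0],
)

```text
time_s: 22.92
position: [0.5767, 0.2633, 0.2398]
ee_rot: [0.707, 0.707, 0.014, -0.02]
force: [-0.2, -0.9, -0.7]
gripper_width: 0.0853
grip_force: 0.0
```

```bash
python3 - <<'E'
from h import *
go(.446,-.345,.24)
S=snapshot('side');h=cv2.cvtColor(S['img'],cv2.COLOR_RGB2HSV)
m=((h[...,0]>4)&(h[...,0]<18))&(h[...,1]>150)&(h[...,2]>30);m[:,:180]=0;m[:,230:]=0;m[:210]=0;m[270:]=0
ys,xs=np.nonzero(m);print(len(xs),ys.min(),ys.max(),xs.min(),xs.max())
print('shoulder exp',proj(S,[.5765,.2605,.087]),proj(S,[.5765,.2605,.065]))
T=snapshot('top')['img'];cv2.imwrite('pics/x.png',T[:,:,::-1])
E
```

```text
t 22.93 p [0.5767 0.2633 0.2398] xdir [0.001 0.999 0.049] z [-0.009  0.049 -0.999] F [-0.2 -0.9 -0.7] w 0.0853 grip 0.0
move mm [-607.7 -130.4  -28.9] yaw 1.57 q6 1.97497383275883
288 237 251 190 214
shoulder exp [[200.5262566 232.7428435]] [[201.63644231 243.58380787]]
```

Brown is seated (mask x 190–214, rows 237–251, near prediction). Now to the white bottle.

Emit:
apply_moves(
  claw=[0,0,0,0,0,0,0,0],
  offset=[
    [-50,-10,-3],
    [-105,-20,-5],
    [-160,-32,-8],
    [-215,-45,-10],
    [-270,-57,-13],
    [-325,-70,-16],
    [-380,-82,-18],
    [-435,-95,-21],
  ],
  spin=[0,0,0,0,0,0,0,0],
)

```text
time_s: 24.02
position: [0.4808, -0.1733, 0.2394]
ee_rot: [0.707, 0.707, 0.015, -0.021]
force: [0.5, -1.0, -0.3]
gripper_width: 0.0856
grip_force: 0.0
```

Emit:
apply_moves(
  claw=[0,0,0,0,0,0],
  offset=[
    [-50,-10,-2],
    [-105,-22,-5],
    [-155,-32,-8],
    [-173,-35,-8],
    [-173,-35,-8],
    [-173,-35,-8],
  ],
  spin=[0,0,0,0,0,0],
)

```text
time_s: 24.78
position: [0.4472, -0.3436, 0.24]
ee_rot: [0.707, 0.707, 0.015, -0.021]
force: [0.7, 0.4, -0.8]
gripper_width: 0.0856
grip_force: 0.0
```

```bash
python3 - <<'E'
from h import *
go(.446,-.3475,.12);go(.446,-.3475,.042)
T=snapshot('top');S=snapshot('side')
for n,I in(('T',T),('S',S)):
    h=cv2.cvtColor(I['img'],cv2.COLOR_RGB2HSV);m=((h[...,0]>105)&(h[...,0]<130)&(h[...,1]>120)&(h[...,2]>40)).astype(np.uint8)
    k,l,s,c=cv2.connectedComponentsWithStats(m);print(n,[(s[i].tolist(),c[i].round(1)) for i in range(1,k) if s[i,4]>25])
print(proj(S,[.4459,-.3483,.118]),proj(T,[.4459,-.3483,.128]))
E
```

```text
t 24.77 p [ 0.4472 -0.3436  0.24  ] xdir [-0.001  0.999  0.051] z [-0.008  0.051 -0.999] F [ 0.7  0.4 -0.8] w 0.0856 grip 0.0
move mm [-10.1  -0.2 119.6] yaw 1.571 q6 0.8939885440365799
t 24.77 p [ 0.4472 -0.3436  0.24  ] xdir [-0.001  0.999  0.051] z [-0.008  0.051 -0.999] F [ 0.7  0.4 -0.8] w 0.0856 grip 0.0
move mm [-14.1   0.4 197.5] yaw 1.571 q6 0.8939885440365799
T [([55, 96, 6, 31, 91], array([ 57.2, 111.6])), ([57, 128, 9, 22, 67], array([ 60.5, 138.6])), ([65, 150, 11, 12, 39], array([ 68.6, 156.4])), ([354, 180, 14, 15, 164], array([360.5, 186.9])), ([388, 225, 10, 9, 66], array([392.9, 228.8]))]
S [([282, 129, 25, 23, 43], array([295.1, 138.6])), ([337, 130, 8, 8, 63], array([340.6, 133.5])), ([285, 155, 15, 8, 101], array([292. , 158.8]))]
[[340.42893599 132.2371424 ]] [[392.98937016 228.80784533]]
```

Emit:
apply_moves(
  claw=[0,0,0,0,0,0,0,0],
  offset=[
    [-8,0,50],
    [-10,0,100],
    [-11,0,140],
    [-12,0,165],
    [-13,0,182],
    [-14,0,192],
    [-14,0,198],
    [-14,0,198],
  ],
  spin=[0,0,0,0,0,0,0,0],
)

```text
time_s: 25.88
position: [0.4458, -0.3489, 0.0422]
ee_rot: [0.707, 0.707, 0.015, -0.02]
force: [-0.4, 0.8, 0.2]
gripper_width: 0.0853
grip_force: 0.0
```

Emit:
apply_moves(
  claw=[255,255,255,255,255,255],
  offset=[
    [0,0,1],
    [0,0,1],
    [0,0,1],
    [0,0,1],
    [0,0,1],
    [0,0,1],
  ],
  spin=[0,0,0,0,0,0],
  squeeze=25,
)

```text
time_s: 26.62
position: [0.4457, -0.3495, 0.0417]
ee_rot: [0.707, 0.707, 0.015, -0.02]
force: [-2.2, 0.1, 5.5]
gripper_width: 0.0498
grip_force: 26.2
```

Same shoulder sign; regripping 6 mm lower.

Emit:
apply_moves(
  claw=[40,40,40,40,255,255,255,255],
  offset=[
    [0,0,0],
    [0,0,2],
    [0,0,4],
    [0,0,6],
    [0,0,6],
    [0,0,6],
    [0,0,6],
    [0,0,6],
  ],
  spin=[0,0,0,0,0,0,0,0],
)

```text
time_s: 27.62
position: [0.4453, -0.3488, 0.0349]
ee_rot: [0.707, 0.707, 0.015, -0.02]
force: [-0.2, 0.0, -0.4]
gripper_width: 0.0505
grip_force: 26.3
```

Emit:
apply_moves(
  claw=[255,255,255,255,255,255,255,255],
  offset=[
    [0,0,-10],
    [2,0,-40],
    [5,0,-90],
    [7,15,-140],
    [9,40,-175],
    [9,60,-175],
    [9,75,-175],
    [9,75,-175],
  ],
  spin=[0,0,0,0,0,0,0,0],
  squeeze=50,
)

```text
time_s: 28.62
position: [0.5225, -0.3483, 0.2096]
ee_rot: [0.707, 0.707, 0.015, -0.02]
force: [0.3, -0.1, -1.7]
gripper_width: 0.0498
grip_force: 52.3
```

Emit:
apply_moves(
  claw=[255,255,255,255,255,255,255,255],
  offset=[
    [30,0,2],
    [80,0,4],
    [135,0,7],
    [190,0,10],
    [245,0,13],
    [300,0,15],
    [355,0,18],
    [410,0,20],
  ],
  spin=[0,0,0,0,0,0,0,0],
)

```text
time_s: 29.62
position: [0.521, 0.0631, 0.2105]
ee_rot: [0.707, 0.706, 0.015, -0.02]
force: [1.4, -0.4, -1.4]
gripper_width: 0.0496
grip_force: 52.3
```

Emit:
apply_moves(
  claw=[255,255,255,255,255,255,255],
  offset=[
    [50,0,2],
    [100,-10,5],
    [150,-20,8],
    [190,-35,10],
    [215,-44,11],
    [215,-44,11],
    [215,-44,11],
  ],
  spin=[0,0,0,0,0,0,0],
)

```text
time_s: 30.5
position: [0.4778, 0.2763, 0.2103]
ee_rot: [0.707, 0.707, 0.015, -0.02]
force: [-0.6, -0.7, -1.3]
gripper_width: 0.0498
grip_force: 52.3
```

```bash
python3 - <<'E'
from h import *
go(.4755,.285,.11);go(.4755,.285,.046)
E
```

```text
t 30.5 p [0.4778 0.2763 0.2103] xdir [0.001 0.999 0.049] z [-0.007  0.049 -0.999] F [-0.6 -0.7 -1.3] w 0.0498 grip 52.32055784901604
move mm [  3.7  -1.6 100.6] yaw 1.57 q6 2.068807914777423
t 30.5 p [0.4778 0.2763 0.2103] xdir [0.001 0.999 0.049] z [-0.007  0.049 -0.999] F [-0.6 -0.7 -1.3] w 0.0498 grip 52.32055784901604
move mm [  0.6  -1.2 164.5] yaw 1.57 q6 2.068807914777423
```

Emit:
apply_moves(
  claw=[255,255,255,255,255,255,255],
  offset=[
    [4,-2,30],
    [4,-2,60],
    [3,-2,90],
    [2,-2,110],
    [2,-2,120],
    [2,-2,120],
    [2,-2,120],
  ],
  spin=[0,0,0,0,0,0,0],
)

```text
time_s: 31.38
position: [0.4761, 0.2852, 0.0915]
ee_rot: [0.707, 0.706, 0.016, -0.02]
force: [-0.4, 0.3, -0.7]
gripper_width: 0.0495
grip_force: 52.3
```

```bash
python3 - <<'E'
from h import *
s=st();S=snapshot('side');p=s['position'];zu=p[2]-.035
k=lambda x,y,z:((proj(S,[x,y,z])[0]-[110,170])*4+2).round(0)
print('under',k(p[0],p[1]+.0005,zu),'rim',k(.4755,.285,.049),'edges',k(p[0]-.0265,p[1],zu),k(p[0]+.0265,p[1],zu),k(.4755-.038,.285,.049),k(.4755+.038,.285,.049))
im=S['img'][170:310,110:290,::-1].astype(float)
im=(255*(im/255)**.7).astype(np.uint8);cv2.imwrite('pics/s11.png',cv2.resize(im,None,fx=4,fy=4,interpolation=cv2.INTER_CUBIC))
E
```

```text
t 31.38 p [0.4761 0.2852 0.0915] xdir [0.001 0.999 0.051] z [-0.006  0.051 -0.999] F [-0.4  0.3 -0.7] w 0.0495 grip 52.32559926342219
under [557. 373.] rim [559. 388.] edges [616. 382.] [499. 364.] [643. 401.] [477. 375.]
```

View pics/s11.png

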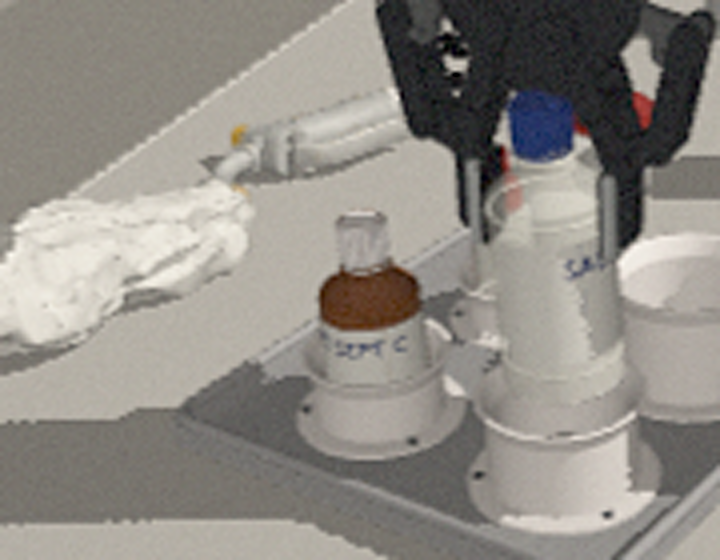

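White bottle upright with its base at crop ≈(564,385), inside cup c's rim centred ≈(560,400); brown stands well seated at (370,330). Lowering with +1.5 mm corrections.

Emit:
apply_moves(
  claw=[255,255,255,255,255,255,255],
  offset=[
    [1.5,1.5,6],
    [1,1.5,14],
    [0.5,1.5,22],
    [0,1.5,30],
    [-0.5,1.5,36],
    [-0.5,1.5,40],
    [-0.5,1.5,40],
  ],
  spin=[0,0,0,0,0,0,0],
)

```text
time_s: 32.3
position: [0.4761, 0.2865, 0.05]
ee_rot: [0.707, 0.707, 0.015, -0.02]
force: [1.0, 0.0, -1.1]
gripper_width: 0.0492
grip_force: 52.3
```

Emit:
apply_moves(
  claw=[255,255,255,255,120,50,40,40],
  offset=[
    [0,0,2],
    [0,0,4],
    [0,0,5],
    [0,0,5],
    [0,0,5],
    [0,0,5],
    [0,0,5],
    [0,0,5],
  ],
  spin=[0,0,0,0,0,0,0,0],
)

```text
time_s: 33.3
position: [0.4765, 0.2871, 0.0457]
ee_rot: [0.707, 0.707, 0.015, -0.02]
force: [-0.4, -0.2, 0.3]
gripper_width: 0.072
grip_force: 0.0
```

Emit:
apply_moves(
  claw=[40,40,40,20,0,0,0,0],
  offset=[
    [1,0,-15],
    [3,0,-45],
    [5,0,-100],
    [8,0,-150],
    [10,0,-190],
    [10,0,-190],
    [10,0,-190],
    [10,0,-190],
  ],
  spin=[0,0,0,0,0,0,0,0],
)

```text
time_s: 34.3
position: [0.4769, 0.287, 0.2344]
ee_rot: [0.707, 0.707, 0.014, -0.021]
force: [-1.5, 0.0, 0.2]
gripper_width: 0.0851
grip_force: 0.0
```

```bash
python3 - <<'E'
from h import *
go(.4273,-.0595,.235)
S=snapshot('side')
h=cv2.cvtColor(S['img'],cv2.COLOR_RGB2HSV);m=((h[...,0]>105)&(h[...,0]<130)&(h[...,1]>120)&(h[...,2]>40)).astype(np.uint8)
k,l,s,c=cv2.connectedComponentsWithStats(m);print([(s[i].tolist(),c[i].round(1)) for i in range(1,k) if s[i,4]>25])
print(proj(S,[.4755,.2865,.127]),proj(S,[.4755,.2865,.137]))
E
```

```text
t 34.3 p [0.4769 0.287  0.2344] xdir [0.001 0.999 0.048] z [-0.01   0.048 -0.999] F [-1.5  0.   0.2] w 0.0851 grip 0.0
move mm [-346.1  -49.5  -16.9] yaw 1.57 q6 2.085930277738115
[([283, 129, 24, 22, 44], array([295.3, 138.4])), ([285, 155, 15, 8, 101], array([292. , 158.8])), ([239, 219, 15, 18, 226], array([245.9, 227.5]))]
[[246.73610925 225.97810892]] [[246.43351127 220.47022393]]
```

White is seated (cap at px (246,227.5) against (246.7,226) expected). Last, the teal bottle.

Emit:
apply_moves(
  claw=[0,0,0,0,0,0,0,0],
  offset=[
    [-50,-7,-3],
    [-105,-15,-5],
    [-160,-23,-8],
    [-215,-31,-11],
    [-270,-39,-14],
    [-325,-47,-16],
    [-346,-49,-17],
    [-346,-49,-17],
  ],
  spin=[0,0,0,0,0,0,0,0],
)

```text
time_s: 35.35
position: [0.4278, -0.0602, 0.2349]
ee_rot: [0.708, 0.705, 0.015, -0.021]
force: [-0.1, -0.1, -0.2]
gripper_width: 0.0858
grip_force: 0.0
```

```bash
python3 - <<'E'
from h import *
go(.4273,-.0595,.053)
E
```

```text
t 35.35 p [ 0.4278 -0.0602  0.2349] xdir [0.004 0.999 0.05 ] z [-0.009  0.05  -0.999] F [-0.1 -0.1 -0.2] w 0.0858 grip 0.0
move mm [ -8.5   1.1 181.7] yaw 1.566 q6 1.3985290434593707
```

Emit:
apply_moves(
  claw=[0,0,0,0,0,0,0,0],
  offset=[
    [-2,0,45],
    [-4,0,90],
    [-6,0,130],
    [-7,0,155],
    [-8,0,170],
    [-8,0,177],
    [-8.5,0,182],
    [-8.5,0,182],
  ],
  spin=[0,0,0,0,0,0,0,0],
)

```text
time_s: 36.35
position: [0.4274, -0.0581, 0.0537]
ee_rot: [0.707, 0.707, 0.015, -0.02]
force: [-0.2, 0.3, 0.1]
gripper_width: 0.0856
grip_force: 0.0
```

Emit:
apply_moves(
  claw=[255,255,255,255,255,255],
  offset=[
    [0,0,0],
    [0,0,0],
    [0,0,0],
    [0,0,0],
    [0,0,0],
    [0,0,0],
  ],
  spin=[0,0,0,0,0,0],
  squeeze=25,
)

```text
time_s: 37.1
position: [0.4278, -0.0585, 0.0545]
ee_rot: [0.707, 0.707, 0.016, -0.02]
force: [-0.5, -0.4, 5.5]
gripper_width: 0.0568
grip_force: 26.3
```

Emit:
apply_moves(
  claw=[30,30,30,30,255,255,255,255],
  offset=[
    [0,0,0],
    [0,0,1],
    [0,0,2],
    [0,0,3],
    [0,0,3],
    [0,0,3],
    [0,0,3],
    [0,0,3],
  ],
  spin=[0,0,0,0,0,0,0,0],
)

```text
time_s: 38.1
position: [0.4274, -0.0583, 0.0507]
ee_rot: [0.707, 0.707, 0.015, -0.02]
force: [0.2, -0.6, 1.3]
gripper_width: 0.0568
grip_force: 26.7
```

Emit:
apply_moves(
  claw=[255,255,255,255,255,255,255],
  offset=[
    [0,0,0],
    [0,0,-10],
    [2,0,-40],
    [4,0,-80],
    [6,0,-120],
    [7,0,-130],
    [7,0,-130],
  ],
  spin=[0,0,0,0,0,0,0],
  squeeze=70,
)

```text
time_s: 38.98
position: [0.428, -0.0576, 0.1804]
ee_rot: [0.707, 0.707, 0.015, -0.02]
force: [-0.2, -0.9, -3.0]
gripper_width: 0.0551
grip_force: 75.3
```

Emit:
apply_moves(
  claw=[255,255,255,255,255,255,255,255],
  offset=[
    [25,3,1],
    [70,7,3],
    [120,12,6],
    [170,17,8],
    [215,21,11],
    [244,24,12],
    [244,24,12],
    [244,24,12],
  ],
  spin=[0,0,0,0,0,0,0,0],
)

```text
time_s: 39.98
position: [0.4509, 0.1858, 0.1788]
ee_rot: [0.707, 0.707, 0.013, -0.021]
force: [0.4, -0.7, -3.2]
gripper_width: 0.0552
grip_force: 75.2
```

```bash
python3 - <<'E'
from h import *
go(.451,.186,.116)
S=snapshot('side');s=read_state();p=s['position'];zu=p[2]-.0505
h=cv2.cvtColor(S['img'],cv2.COLOR_RGB2HSV);m=((h[...,0]>80)&(h[...,0]<100)&(h[...,1]>110)&(h[...,2]>40)).astype(np.uint8)
k,l,t,c=cv2.connectedComponentsWithStats(m);print([(t[i].tolist(),c[i].round(1)) for i in range(1,k) if t[i,4]>60])
a=np.linspace(0,2*np.pi,60);P=np.array([proj(S,[p[0]+.0295*np.cos(b),p[1]-.0012+.0295*np.sin(b),zu])[0] for b in a]);print('base ellipse exp',P.min(0),P.max(0))
E
```

```text
t 39.98 p [0.4509 0.1858 0.1788] xdir [0.001 0.999 0.048] z [-0.011  0.048 -0.999] F [ 0.4 -0.7 -3.2] w 0.0552 grip 75.20073900930583
move mm [-2.8  0.8 62.7] yaw 1.57 q6 1.9296304193966258
[([263, 141, 33, 69, 1266], array([281.9, 173.5]))]
base ellipse exp [263.84222103 195.84053531] [296.52026997 209.0363725 ]
```

The base matches prediction within a pixel. Lowering into cup d.

Emit:
apply_moves(
  claw=[255,255,255,255,255,255,255,255],
  offset=[
    [-1,0,25],
    [-2,0,45],
    [-3,0,60],
    [-3,0,70],
    [-3.5,0,78],
    [-4,0,86],
    [-4,0,92],
    [-4,0,92],
  ],
  spin=[0,0,0,0,0,0,0,0],
)

```text
time_s: 41.02
position: [0.4505, 0.1868, 0.088]
ee_rot: [0.707, 0.707, 0.014, -0.021]
force: [-3.1, -0.4, -4.2]
gripper_width: 0.055
grip_force: 76.3
```

Emit:
apply_moves(
  claw=[255,255,255,255,255,255],
  offset=[
    [0,0,6],
    [-1,0,12],
    [-1,0,18],
    [-1,0,22],
    [-1,0,22],
    [-1,0,22],
  ],
  spin=[0,0,0,0,0,0],
)

```text
time_s: 41.78
position: [0.4506, 0.1869, 0.0659]
ee_rot: [0.707, 0.707, 0.014, -0.021]
force: [-3.5, -0.7, -6.4]
gripper_width: 0.0551
grip_force: 76.1
```

Emit:
apply_moves(
  claw=[255,255,255,255,110,40,25,25],
  offset=[
    [0,-1,2],
    [0,-1,4],
    [0,-1,5.5],
    [0,-1,5.5],
    [0,-1,5.5],
    [0,-1,5.5],
    [0,-1,5.5],
    [0,-1,5.5],
  ],
  spin=[0,0,0,0,0,0,0,0],
)

```text
time_s: 42.78
position: [0.4521, 0.1881, 0.0621]
ee_rot: [0.707, 0.707, 0.017, -0.019]
force: [-0.7, -0.1, 0.5]
gripper_width: 0.0771
grip_force: 0.0
```

Emit:
apply_moves(
  claw=[20,20,20,10,0,0,0,0],
  offset=[
    [0.5,0,-10],
    [2,0,-35],
    [4,0,-80],
    [6,0,-130],
    [8,0,-160],
    [8,0,-170],
    [8,0,-170],
    [8,0,-170],
  ],
  spin=[0,0,0,0,0,0,0,0],
)

```text
time_s: 43.78
position: [0.4507, 0.1867, 0.2297]
ee_rot: [0.707, 0.707, 0.014, -0.021]
force: [0.2, -0.1, 0.1]
gripper_width: 0.0854
grip_force: 0.0
```

Emit:
apply_moves(
  claw=[0,0,0,0,0,0],
  offset=[
    [-50,-10,-3],
    [-105,-20,-8],
    [-160,-30,-15],
    [-215,-40,-20],
    [-270,-50,-25],
    [-320,-60,-25],
  ],
  spin=[0,0,0,0,0,0],
)

```text
time_s: 44.52
position: [0.3905, -0.1354, 0.2397]
ee_rot: [0.707, 0.707, 0.015, -0.021]
force: [0.6, -0.3, 0.8]
gripper_width: 0.0856
grip_force: 0.0
```

```bash
python3 - <<'E'
from h import *
st()
T=snapshot('top')['img'][150:270,130:280,::-1];S=snapshot('side')['img'][130:320,150:350,::-1]
a=cv2.resize(T,(500,400),interpolation=cv2.INTER_CUBIC)[:, :300];b=cv2.resize(S,(490,465),interpolation=cv2.INTER_CUBIC)
c=np.zeros((465,790,3),np.uint8);c[:400,:300]=a;c[:,300:]=b;cv2.imwrite('pics/fin.png',c)
E
```

```text
t 44.52 p [ 0.3905 -0.1354  0.2397] xdir [0.001 0.999 0.05 ] z [-0.009  0.05  -0.999] F [ 0.6 -0.3  0.8] w 0.0856 grip 0.0
```

View pics/fin.png

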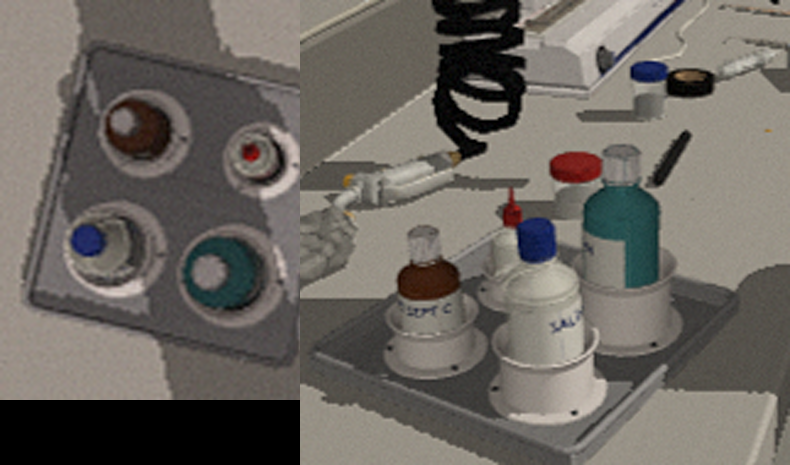

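All four bottles stand upright and seated in their cups: brown at (430,280), oiler (512,220), white (545,290), teal (620,220). Both jars are where they stood. Handing in.

```bash
python3 -c "
from rig import *
print(sign_off())"
```

```text
the job is handed in; nothing more can be done
None
```

I put all four bottles upright in their matching cups, left both jars standing where they were, moved the arm clear and handed the job in at about 45 s; the hand-in returned no verdict.

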